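Set the lift valve to float

TASK

Set the lift table's hydraulic valve to float: push the lever with the round ball knob away from the robot, over the stiff detent near the end of its travel, until it drops into the float notch and stays there by itself. Leave the other two levers, the one with the T-bar and the one with the straight sleeve grip, alone in neutral.

Things in the scene. Friction and masses are not known exactly. Their poses are not given: they have to be found in the camera images.
- lift_lever (a joint): Angle (rad) of the lever with a black ball knob (36 mm) on a 12 mm rod. 0: neutral, leaning 14 deg to the robot; grows as pushed away. A light spring (1 N) resists to 0.36, then the detent, about 12 N at the knob near 0.4, easing to 0.55; let go before that, it springs back; beyond, it drops on and stays in the float notch, 0.62 to 0.69 (stop 0.72). A straight level push on the knob works.
- lift_knob (a point): Centre of the ball knob, 236 mm above the bench in neutral, then 126 mm above the hinge and 32 mm nearer the robot. Its y axis is level, along the hinge axis, to the robot's left; its x (level in neutral) is the direction of the push. To float the knob goes 83 mm forward and 6 mm down. The three levers stand in a row along y, 120 mm apart, in any order; valve bodies under them are 121 mm high.
- clamp_lever (a joint): Angle (rad) of the lever with a T-bar on top (black cross bar, 70 mm long, 20 mm thick, along the hinge axis), as high as the ball knob. 0 is neutral, leaning 14 deg to the robot; it grows as the grip is pushed away from the robot; a light spring returns it to neutral. To be left alone.
- tilt_lever (a joint): Angle (rad) of the lever with a straight black sleeve grip (22 mm thick, the top 80 mm of the lever), as high as the ball knob. 0 is neutral, leaning 14 deg to the robot; it grows as the grip is pushed away from the robot; a light spring returns it to neutral. To be left alone.

How it is judged:
By the outcome, as a careful person would: the job done as asked, in the order asked, and still so for the second after the job is handed in, with the robot touching nothing.
It also fails if it takes over 32 s, if anything falls off the work surface, if the arm or the gripper's body presses on something with over 40 N, if the wrist force passes 120 N, or if a joint passes its speed limit or range.

ROBOT

A 6-joint arm with a two-finger parallel gripper is mounted at the origin on the work surface. World frame = base frame: x ahead of the robot, y to its left, z up, the work surface at z = 0. Lengths are in m, angles in rad, forces in N, time in s.
With the tool pointing down it reaches from about 0.275 to 0.85 m from the base axis. Payload 5.2 kg.
Tool frame: the origin (TCP) lies at the very end of the fingers, on their centre line; the grasp point (between the pads) lies 19 mm behind it (r.pinch_z is the z of the grasp point in the tool frame, in m); z points along the fingers, y is the line along which they close (so a half turn about z gives the same grasp; the last joint's range is limited). The gripper opens to 85 mm and grips with 20 to 120 N. Pads are 22 mm wide; open, the fingers measure 114 mm over their backs; the gripper's body (76 mm by 85 mm) begins 54 mm behind the grasp point. The pads swing forward as they close: fully open they stand 13 mm farther back than shut.
Start: joints at [-1.312, 0.259, 1.535, -0, 1.348, -0.203], TCP at [0.245, -0.492, 0.231] pointing down, gripper open.
Joint ranges: [-3.14, 3.14], [-0.91, 2.08], [0.19, 2.58], [-1.22, 4.36], [0.22, 2.71], [-3.12, 3.12]. Speed limits (rad/s): [2.57, 2.57, 3.14, 3.14, 3.14, 3.14].

INTERFACE

Orientations are given as a rotation vector (axis times angle).
In Python, from bench import sense, optics, r gives the robot as it stands.
- The arm moves only by the tool advance, called as name([rows], argument=value, ...), one row to a line, values as JSON. Schema: {"type":"object","properties":{"plan":{"type":"array","items":{"type":"array","items":{"type":"number"},"minItems":4,"maxItems":4},"minItems":1,"maxItems":12},"finger_gap":{"type":"number"},"squeeze":{"type":"number"},"only":{"type":"string"},"quiet":{"type":"boolean"},"lines":{"type":"string"}},"required":["plan"],"additionalProperties":false}. plan is a list of rows, 1 to 12 of them, each of 4 numbers: dx, dy, dz in m, then a turn about the tool's z in rad; each row is the pose to reach, as a shift and turn from the pose commanded when the call began, along the tool's axes at that moment; what a row does not reach only later rows make up. A row lasts 1/10 s, in which the tool goes at most 0.05 m and 0.15 rad, less where a joint would pass 70% of its speed; a pose out of reach is approached as far as the arm can. finger_gap is the finger opening in m, set as the call begins (left out keeps the last). The fingers move at their own pace and stop on an object; squeeze is the grip in N (left out, the last holds). Time passes only in rows, so rows that do not move let the fingers close. The tool returns the time, the measured TCP pose, the force, the opening and the grip force at its end. only (a regular expression) keeps the lines of the reply that match it, lines (a string "A,B") keeps lines A to B, and quiet returns only ok. Input that does not fit is refused with a message, and nothing moves.
- sense(): the state, without advancing time (a new reading comes with each control period).
- optics.read_camera(name): name is "side" or "top" or "wrist"; returns a dict with "img" (400x640x3 uint8, red, green, blue), "fov_y" (degrees; the focal length in pixels is half the picture's height over the tangent of half this angle, whatever the lens; pixels are square), "cx", "cy" (the principal point, pixels), "R" (3x3) and "t" (3): a world point X has camera coordinates R X + t; the wrist camera has in their place "T_tool_cam" (4x4, takes a point from camera to tool coordinates, whose origin is the TCP and whose axes are the flange's). Camera axes: x right, y down, z forward; pixel columns grow to the right and rows downward; lengths in m; the calibration is good to about 2 mm. A picture is of the moment at which its call begins: read the wrist's pose just before it. There is no depth.
- r.sign_off(): hands the job in; it is judged then, once.
The state is a dict: "t": time; "qpos": joint angles; "joint_vel": joint speeds; "joint_torque": joint torques, N m; "tcp_pos": TCP position; "ee_rot": TCP orientation; "contact_force": force on the tool from outside, world axes, zero at the start; "moment": the same for the moment, N m; "finger_gap": finger opening in m; "grasp_force": force on a finger pad.
Only numpy, scipy, OpenCV 4.12 (cv2) and the standard library are available. Lean on these libraries where they do the work, as an engineer would, in place of code of your own. Each camera call takes 0.05 s, during which the arm holds its last target. There are 200 camera calls.

## Working session

There is one attempt and no reset: what is moved stays moved. The work goes in short steps, Python scripts to look and compute and a tool call to move; the robot and the scene stay as the last step left them, time stands still between calls to the robot, and variables do not carry over. Pictures are saved under pics/ and viewed, at most 10 in all, crops included, and the job is handed in when it is done.

```bash
mkdir -p pics
```

Run:
```python
from bench import sense, optics, r
import cv2,numpy as np
s=sense();print(s['t'],s['tcp_pos'],s['ee_rot'],s['finger_gap'])
for n in ['side','top']:
    c=optics.read_camera(n);cv2.imwrite(f'pics/{n}0.png',c['img'][:,:,::-1]);np.savez(f'{n}.npz',**c)
    print(n,c['fov_y'],c['cx'],c['cy'],np.round(c['R'],3).tolist(),c['t'], -c['R'].T@c['t'])
from scipy.spatial.transform import Rotation as Ro
print(Ro.from_rotvec(s['ee_rot']).as_matrix().round(3))
```

```text
0.0 [ 0.24493363 -0.49184167  0.23044234] [-3.05636342e+00 -7.18528451e-01  8.62988986e-05] 0.08531540767368291
side 56.22698101748472 321.7748841811135 201.36868013196704 [[0.974, -0.228, -0.005], [-0.17, -0.711, -0.682], [0.152, 0.665, -0.731]] [-0.54313868  0.25109169  0.70280076] [ 0.46462088 -0.41242654  0.68264731]
top 45.520733844442844 310.26456346434605 198.81308527971166 [[0.006, -1.0, 0.03], [-0.985, -0.011, -0.175], [0.175, -0.029, -0.984]] [0.01485407 0.57744719 0.75420574] [0.4363712  0.04313844 0.84274044]
[[ 0.895  0.446 -0.   ]
 [ 0.446 -0.895  0.002]
 [ 0.    -0.002 -1.   ]]
```

View pics/side0.png

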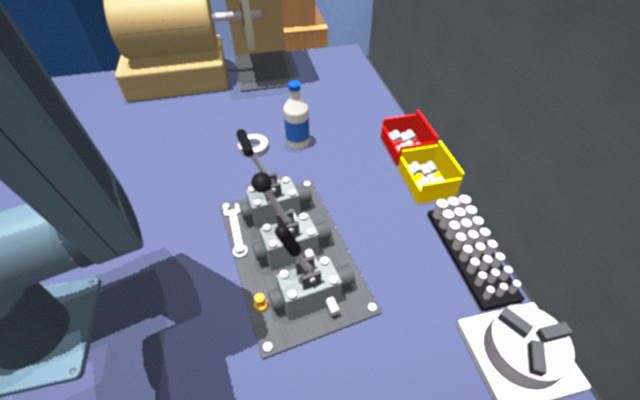

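View pics/top0.png

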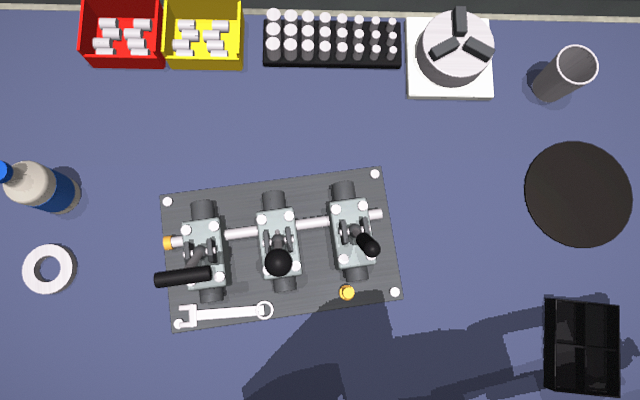

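The side view shows the ball knob at about (262,182) and the top view at (278,262). It is the middle lever, with the T-bar on the robot's left and the sleeve on its right.

Create h.py:
```python
import numpy as np,cv2
def load(n): return dict(np.load(n+'.npz'))
def ray(c,p):
    f=200/np.tan(np.radians(c['fov_y'])/2)
    d=c['R'].T@np.array([(p[0]-c['cx'])/f,(p[1]-c['cy'])/f,1]); return -c['R'].T@c['t'],d/np.linalg.norm(d)
def plane(c,p,z):
    o,d=ray(c,p); return o+d*(z-o[2])/d[2]
def tri(c1,p1,c2,p2):
    (a,u),(b,v)=ray(c1,p1),ray(c2,p2)
    k=np.linalg.lstsq(np.c_[u,-v],b-a,rcond=None)[0]
    P,Q=a+k[0]*u,b+k[1]*v; return (P+Q)/2,np.linalg.norm(P-Q)
def disc(c,p,w=22):
    x,y=p; g=c['img'][y-w:y+w,x-w:x+w].max(2); m=(g<45).astype(np.uint8)
    m=cv2.morphologyEx(m,cv2.MORPH_OPEN,cv2.getStructuringElement(2,(13,13)))
    k=max(cv2.findContours(m,0,1)[0],key=cv2.contourArea)
    (a,b),rr=cv2.minEnclosingCircle(k); return (a+x-w,b+y-w),rr
```

Run:
```python
from h import *
s,t=load('side'),load('top')
ps,rs=disc(s,(262,182)); pt,rt=disc(t,(278,262)); print(ps,rs,pt,rt)
K,g=tri(s,ps,t,pt); print('knob',K.round(4),'gap',g)
print('top onto .236',plane(t,pt,.236).round(4))
B=np.array([plane(t,p,.012)[:2] for p in [(167,201),(375,173),(395,292),(178,324)]])
e=np.diff(np.vstack([B,B[:1]]),axis=0); print(e.round(3).tolist(),np.degrees(np.arctan2(e[:,1],e[:,0])).round(1))
# body top bolts centres of the outer valve bodies, z~.125
m=[np.mean([plane(t,p,.125)[:2] for p in q],axis=0) for q in ([(187,227),(213,226),(192,284),(220,277)],[(263,218),(289,215),(267,275),(295,271)],[(335,208),(362,206),(343,264),(371,257)])]
print(np.round(m,4).tolist()); d=m[0]-m[2]; print(np.linalg.norm(d),'hinge yaw-90',np.degrees(np.arctan2(d[1],d[0]))-90)
# T-bar ends
T=[plane(t,p,.236)[:2] for p in [(157,280),(210,272)]];d=T[0]-T[1];print(np.linalg.norm(d),np.degrees(np.arctan2(d[1],d[0]))-90)
```

```text
Traceback (most recent call last):
  File "h.py", line 15, in disc
    k=max(cv2.findContours(m,0,1)[0],key=cv2.contourArea)
ValueError: max() iterable argument is empty
```

```bash
sed -i 's/<45/<60/; s/(13,13)/(11,11)/' h.py
```

Create m.py:
```python
from h import *
s,t=load('side'),load('top')
ps,rs=disc(s,(262,182)); pt,rt=disc(t,(278,262)); print(ps,rs,pt,rt)
K,g=tri(s,ps,t,pt); print('knob',K.round(4),'gap',g)
print('top onto .236',plane(t,pt,.236).round(4))
B=np.array([plane(t,p,.012)[:2] for p in [(167,201),(375,173),(395,292),(178,324)]])
e=np.diff(np.vstack([B,B[:1]]),axis=0); print(e.round(3).tolist(),np.degrees(np.arctan2(e[:,1],e[:,0])).round(1))
m=[np.mean([plane(t,p,.125)[:2] for p in q],axis=0) for q in ([(187,227),(213,226),(192,284),(220,277)],[(263,218),(289,215),(267,275),(295,271)],[(335,208),(362,206),(343,264),(371,257)])]
print(np.round(m,4).tolist()); d=m[0]-m[2]; print(np.linalg.norm(d),'hinge yaw-90',np.degrees(np.arctan2(d[1],d[0]))-90)
T=[plane(t,p,.236)[:2] for p in [(157,280),(210,272)]];d=T[0]-T[1];print(np.linalg.norm(d),np.degrees(np.arctan2(d[1],d[0]))-90)
```

```bash
python3 m.py; python3 -c "
from h import *
for n,(x,y) in (('side',(262,182)),('top',(278,262))): print(load(n)['img'].max(2)[y-14:y+15:3,x-15:x+16:3])"
```

```text
[[210 208 207 204 131 142 193 207 208 206 207]
 [209 207 205 210 160 112 154 205 208 199 204]
 [209 208 187  98  56  58  54 148 150 125 193]
 [206 206  96  48  79  62  52  42  61  53 181]
 [206 186  52  54  77  69  44  42  92  92 217]
 [207 178  40  44  52  51  42  34  74 120 147]
 [211 243  78  38  40  38  33  22  94 109  71]
 [220 255 208  33  27  27  23  56 136 185  63]
 [212 187 159 184 136 120  94 119 111  83  58]
 [179 221 219 209 212 203 118 120 118  87  55]]
[[216 134  59  78  72  69  72 103  74  89 184]
 [216 128  50  25  32  30  29  23  64  39 175]
 [220  97  28  33  35  35  37  33  23 171 203]
 [196  19  33  35  43  42  41  33  31  32 223]
 [182  29  31  42  51  65  45  38  35  25 226]
 [165  28  34  42  63  84  54  42  35  23 255]
 [183  23  36  41  51  58  49  39  36  19 255]
 [255 116  31  36  42  41  38  36  33 100 255]
 [207 255  14  31  36  36  36  32  43 202 194]
 [107 229 183 134  17  26  21 106 183 165 117]]Traceback (most recent call last):
  File "m.py", line 3, in <module>
    ps,rs=disc(s,(262,182)); pt,rt=disc(t,(278,262)); print(ps,rs,pt,rt)
          ~~~~^^^^^^^^^^^^^
  File "h.py", line 15, in disc
    k=max(cv2.findContours(m,0,1)[0],key=cv2.contourArea)
ValueError: max() iterable argument is empty
```

```bash
sed -i 's/<60/<85/' h.py; python3 m.py
```

```text
(261.67646980285645, 183.5) 9.029561042785645 (277.36021423339844, 261.08064460754395) 15.009299278259277
knob [0.4658 0.0668 0.2278] gap 0.0026385340411771508
top onto .236 [0.4641 0.0664 0.236 ]
[[0.055, -0.367], [-0.21, -0.031], [-0.055, 0.368], [0.209, 0.031]] [ -81.4 -171.6   98.5    8.3]
[[0.4799, 0.1815], [0.4939, 0.0694], [0.5115, -0.0425]]
0.22621306932348303 hinge yaw-90 8.02424984434073
0.0659001585066045 8.976555626404235
```

advance([
  [0.03,-0.03,-0.02,0.05],
  [0.06,-0.065,-0.04,0.1],
  [0.095,-0.1,-0.05,0.15],
  [0.125,-0.135,-0.05,0.2],
  [0.16,-0.17,-0.05,0.25],
  [0.19,-0.205,-0.05,0.3],
  [0.225,-0.24,-0.05,0.316],
  [0.255,-0.275,-0.05,0.316],
  [0.29,-0.31,-0.05,0.316],
  [0.32,-0.345,-0.05,0.316],
  [0.355,-0.38,-0.05,0.316],
  [0.388,-0.421,-0.05,0.316],
], finger_gap=0.024, squeeze=40)

```text
t: 1.3
tcp_pos: [0.4046, 0.0568, 0.2813]
ee_rot: [3.133, 0.228, 0.001]
contact_force: [1.8, -0.7, -0.4]
finger_gap: 0.0239
grasp_force: 0.0
```

advance([
  [0,0,0,0],
  [0,0,0,0],
])

```text
t: 1.5
tcp_pos: [0.4039, 0.0562, 0.2809]
ee_rot: [3.132, 0.236, -0.002]
contact_force: [0.6, -0.5, 0.9]
finger_gap: 0.024
grasp_force: 0.0
```

Run:
```python
from bench import sense, optics
import cv2,numpy as np
from scipy.spatial.transform import Rotation as Ro
s=sense();R=Ro.from_rotvec(s['ee_rot']).as_matrix();print(R.round(3).tolist())
print('knob in tool',(R.T@(np.array([.4645,.0665,.236])-s['tcp_pos'])).round(4))
c=optics.read_camera('top');cv2.imwrite('pics/top1.png',c['img'][:,:,::-1])
c=optics.read_camera('wrist');cv2.imwrite('pics/wr1.png',c['img'][:,:,::-1])
f=200/np.tan(np.radians(c['fov_y'])/2);T=c['T_tool_cam'];p=T[:3,:3].T@(R.T@(np.array([.4645,.0665,.236])-s['tcp_pos'])-T[:3,3])
print('expected knob px',f*p[0]/p[2]+c['cx'],f*p[1]/p[2]+c['cy'],p[2], T.round(3).tolist())
```

```text
[[0.989, 0.15, -0.001], [0.15, -0.989, -0.0], [-0.001, 0.0, -1.0]]
knob in tool [ 0.0616 -0.0011  0.0449]
expected knob px 321.89595915194286 124.78242689992943 0.18285227433210735 [[0.0, -0.954, -0.299, 0.077], [1.0, -0.0, 0.001, -0.0], [-0.001, -0.299, 0.954, -0.142], [0.0, 0.0, 0.0, 1.0]]
```

View pics/wr1.png

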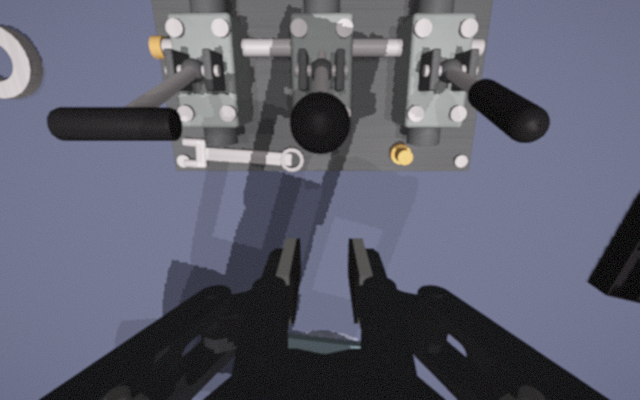

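The wrist view has the knob at (320,122), against a predicted (322,125), centred between the fingers. The T-bar is at the left (115,123), the sleeve grip is at the right (510,110), and both are clear.

advance([
  [0,-0.001,0.035,0],
  [0,-0.001,0.065,0],
  [0,-0.001,0.065,0],
  [0.02,-0.001,0.065,0],
  [0.035,-0.001,0.065,0],
  [0.05,-0.001,0.065,0],
  [0.065,-0.001,0.065,0],
  [0.075,-0.001,0.065,0],
  [0.075,-0.001,0.065,0],
])

```text
t: 2.5
tcp_pos: [0.4798, 0.0656, 0.2172]
ee_rot: [3.133, 0.226, 0.002]
contact_force: [-0.8, 0.0, 0.3]
finger_gap: 0.0238
grasp_force: 0.4
```

advance([
  [0.01,0,0,0],
  [0.02,0,0,0],
  [0.03,0,0,0],
  [0.036,0,0,0],
  [0.042,0,0,0],
  [0.042,0,0,0],
  [0.042,0,0,0],
])

```text
t: 3.2
tcp_pos: [0.5207, 0.0727, 0.2166]
ee_rot: [3.133, 0.229, 0.002]
contact_force: [-0.0, 0.2, 0.3]
finger_gap: 0.0238
grasp_force: 0.0
```

Run:
```python
from bench import sense, optics
import cv2
for n in ['side','wrist']:
    c=optics.read_camera(n);cv2.imwrite(f'pics/{n}2.png',c['img'][:,:,::-1])
```

```text
(no output)
```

View pics/wrist2.png

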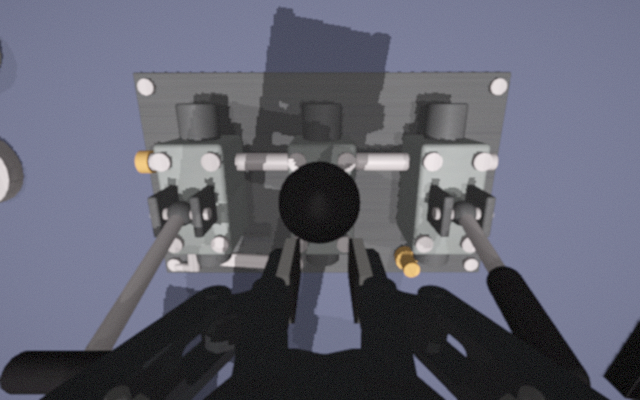

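The wrist view has the knob at (319,203), apparently just ahead of the fingers, and the force is zero. I'll back off and check that it stays.

advance([
  [-0.02,0,0,0],
  [-0.05,0,0,0],
  [-0.09,0,0,0],
  [-0.13,0,0,0],
  [-0.17,0,0,0],
  [-0.17,0,-0.03,0],
  [-0.17,0,-0.06,0],
  [-0.17,0,-0.06,0],
  [-0.17,0,-0.06,0],
])

```text
t: 4.2
tcp_pos: [0.3521, 0.048, 0.277]
ee_rot: [3.132, 0.229, 0.004]
contact_force: [0.4, -0.2, -0.2]
finger_gap: 0.0239
grasp_force: 0.0
```

Run:
```python
from bench import sense, optics
from h import *
C={}
for n in ['side','top']:
    c=optics.read_camera(n);cv2.imwrite(f'pics/{n}3.png',c['img'][:,:,::-1]);np.savez(n+'3.npz',**c)
im=[cv2.imread(f'pics/{n}3.png')[60:340,100:450] for n in ('top','side')]
cv2.imwrite('pics/both3.png',np.hstack(im))
```

```text
(no output)
```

View pics/both3.png

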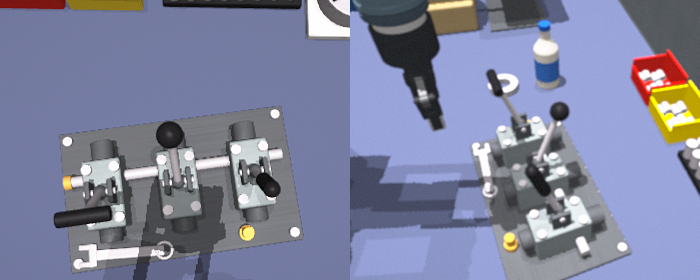

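The knob now leans away by itself, at full-frame pixels top (270,194) and side (310,170). The T-bar and sleeve look unchanged, so I'll measure the travel.

Run:
```python
from h import *
s,t=load('side3'),load('top3')
ps,_=disc(s,(310,170));pt,rt=disc(t,(270,194));print(ps,pt,rt,tri(s,ps,t,pt))
P=plane(t,pt,.23);d=P[:2]-[.4641,.0664];print('travel',d@[.989,.147],d@[-.147,.989])
a,b=load('top')['img'].astype(int),t['img'].astype(int)
for n,(x0,x1,y0,y1) in dict(tbar=(150,215,262,290),sleeve=(350,385,230,260)).items():
    f=lambda i:np.argwhere(i[y0:y1,x0:x1].max(2)<50).mean(0); print(n,f(a),f(b))
```

```text
(309.5, 173.5) (270.0, 194.8636360168457) 14.347112655639648 (array([0.55292982, 0.07822888, 0.2222805 ]), np.float64(0.002924539143472124))
travel 0.08664045812700184 -0.0013632746527115994
tbar [14.00536673 33.0411449 ] [14.24954792 33.00180832]
sleeve [13.98113208 16.98382749] [13.99460916 16.97574124]
```

```bash
python3 -c "
from bench import r
print(r.sign_off())"
```

```text
the job is handed in; nothing more can be done
None
```

The ball-knob lever is in the float notch: it stayed there on its own after I backed the arm off, with about 85 mm of measured travel against the 83 mm given; the T-bar and sleeve levers did not move, and the job is handed in.

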